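# Seat the lap plate on the flat lap

### The arm

A 6-joint arm with a two-finger parallel gripper is mounted at the origin on a cart in front of the work surface, level with it; the furniture and walls round the work are solid. World frame = base frame: x ahead of the robot, y to its left, z up, the work surface at z = 0. Lengths are in mm, angles in rad, forces in N, time in s.
With the tool pointing down it reaches from about 325 to 900 mm from the base axis. Payload 6.1 kg.
Tool frame: the origin (TCP) lies at the very end of the fingers, on their centre line; the grasp point (between the pads) lies 19 mm behind it (bot.tcp_to_grasp is the distance from the TCP to the grasp point, in mm); z points along the fingers, y is the line along which they close (so a half turn about z gives the same grasp; the last joint's range is limited). The gripper opens to 85 mm and grips with 20 to 120 N. Pads are 22 mm wide; open, the fingers measure 114 mm over their backs; the gripper's body (76 mm by 85 mm) begins 54 mm behind the grasp point. The pads swing forward as they close: fully open they stand 13 mm farther back than shut.
Start: joints at [1.012, 0.22, 1.526, -0, 1.395, -0.126], TCP at [262.131, 567.365, 231.3] pointing down, gripper open.
Joint ranges: [-2.98, 2.98], [-0.91, 2.08], [0.09, 2.57], [-1.24, 4.39], [0.2, 2.65], [-2.68, 2.68]. Speed limits (rad/s): [2.57, 2.57, 3.01, 3.14, 3.14, 3.14].

### API

Orientations are given as [roll, pitch, yaw] about the fixed x, y, z axes, in that order (R = Rz(yaw) Ry(pitch) Rx(roll)).
In Python, from workcell import sensors, snapshot, camera_model, bot, recognise, tip_of gives the robot as it stands.
- The arm moves only by the tool send_rows, never from a script. Its argument "rows" is one flat list of numbers, 5 for each row, row after row: the gripper's target within -1 to 1 (fully open at 1, half-way at 0, shut at -1), then the shift along the world's x, y, z each as a share of 20 cm, from -1 to 1, then the turn about the world's z as a share of pi rad, from -1 to 1. A call has 1 to 10 rows; each row is the pose to reach, as a shift and turn from the pose commanded when the call began, turning the shorter way round; what a row does not reach only later rows make up. A row lasts 1/12 s, in which the tool goes at most 41.7 mm and 7.16 degrees, less where a joint would pass 70% of its speed; a pose out of reach is approached as far as the arm can. A call with a number of a shift or a turn outside -1 to 1 is refused whole. A call with a gripper value outside its range is refused whole. The fingers move at their own pace and stop on an object; "force" is the grip in N (left out, the last holds). Time passes only in rows, so rows that repeat a pose let the fingers close. It gives the time, the measured TCP pose, the force, the opening and the grip force at its end, in the units of the state.
- sensors.sense(): the state, without advancing time (a new reading comes with each control period).
- snapshot(name): name is "side" or "top"; returns (picture, depth): 480x640x3 uint8, red, green, blue; 480x640 float32, mm along the optical axis (not along the pixel's ray), 0 where there is no reading.
- camera_model(name): a dict with "intrinsics" (3x3 intrinsics, pixels), "k1" (the pictures are not rectified: a ray, as slopes to the right and down, at radius r is drawn at 1 + k1 r^2 times it, then the intrinsics apply), "rvec" (rotation vector, rad) and "tvec" (3), from world to camera coordinates, as OpenCV has them. Camera axes: x right, y down, z forward; pixel columns grow to the right and rows downward; lengths in mm; the calibration is good to about 2 mm. A picture is of the moment at which its call begins. camera_model takes no time and is no camera call.
- bot.close_job(): hands the job in; it is judged then, once.
Trained networks look in the newest picture that a camera, given by its name, has taken for a name from the list of things; names that differ only in an ending like _2 or _b are one class to them, and where a whole thing is asked for, a point or a joint stands for the part that bears it (a point fixed in the world has none). Each returns a list of dicts, best first, with "score" (0 to 1); they miss things now and then, are a little off and sometimes report something else, mostly with a low value. They report only what shows in the picture. A call takes as long as a camera call.
- recognise(camera, query): "rect" ([left, top, right, bottom] in pixels, round what is visible of it).
- tip_of(camera, query): "uv" ([column, row] in pixels: a listed point, or the origin of a listed thing).
The state is a dict: "t": time; "qpos": joint angles; "joint_vel": joint speeds; "joint_torque": joint torques, N m; "eef_pos": TCP position; "tool_rot": TCP orientation; "ft_force": force on the tool from outside, world axes, zero at the start; "ft_torque": the same for the moment, N m; "width": finger opening in mm; "gripper_force": force on a finger pad.
Only numpy, scipy, OpenCV 4.12 (cv2) and the standard library are available. Lean on these libraries where they do the work, as an engineer would, in place of code of your own. Each camera call takes 0.05 s, during which the arm holds its last target. There are 200 camera calls.

### The job

The spoked lap plate of the round flat-lap machine is standing proud, resting on the two drive keys of the table below it. With a fingertip in one of its windows, turn the plate until the notches in its rim are over the keys, press it down by its hub until it is fully home, and only then push the work rest round over the plate as far as it will go. Pick nothing up, never raise the plate on its spindle, and leave the loose things on the bench where they are.

Things in the scene. Friction and masses are not known exactly. Their poses are not given: they have to be found in the camera images.
- plate_hub (a point): centre of the flat top (48 mm across) of the lap plate's hub, on the spindle axis; 8 mm above the plate's top face. The lap plate is a level aluminium disc, 180 mm across, 8 mm thick, on a machine with a round grey bowl 232 mm across. Hub and plate sink 10 mm from proud to home. Pressing takes about 5 to 8 N; the plate stays at any height where it is left
- plate_face (a point): point on the spindle axis at the level of the plate's top face. Four windows go through the plate, 30 to 72 mm from the axis, parted by four straight radial spokes 22 mm wide; the rim is a ring 72 to 90 mm from the axis. While proud there is 18 mm from this level down to the table, so a fingertip may reach 5 to 10 mm below it in a window
- notch_a (a point): centre of one of the two equal notches in the plate's rim, 81 mm from the axis, at the level of the plate's top face. The notches are opposite each other; each is 14 mm wide, parallel-sided, open at the rim, at the outer end of a spoke. The other two spokes are a quarter turn from them. Either notch may go over either key
- notch_b (a point): centre of the other notch, opposite notch_a
- key_front (a point): top of the front one of two equal, opposed drive keys, 81 mm from the spindle axis: a fixed steel bar, 10 mm wide with a rounded top, 9.5 mm high, lying radially on the rim of the dark table under the plate; its outer end shows past the plate's edge. The plate goes down only with its notches over the keys and is guided in from about 3 mm off. Keys and table do not turn
- plate_turn (a joint): angle of the plate in rad, unlimited, growing anticlockwise seen from above; the notches are over the keys at 0 and at any half turn (3.1416). Pushing a spoke 50 mm from the axis takes about 1.5 N; the plate stops where it is left
- plate_drop (a joint): how far the plate is pressed down, in m: 0 at the start (proud, on the keys), 0.010 fully home; negative if raised. (Beware above: a fixed lamp beam crosses the bench from right to left 0.67 m above it and 0.6 m ahead of the robot, with a post on the bench 0.02 m right of the robot's centre line, 0.67 m ahead; keep elbow and forearm under the beam.)
- work_rest (a joint): angle of the work rest in rad: a level steel bar 14 mm wide, 16 mm high, reaching 120 mm from its upright post at the rear left of the bowl, with a 32 mm wide foot at its end. Below 0: outside the plate, beside it. It grows anticlockwise seen from above as the bar comes in over the plate; its stop is at 0.8. It takes about 1 N to swing and stays where it is left
- rest_post (a point): on the axis of the work rest's post, half-way up the bar. The bar's underside is 5 mm above the top face of the seated plate, and lower than that of a plate still standing proud, which blocks it
- rest_mid (a point): point on the bar's outer side face (away from the plate), 80 mm along the bar from the post's axis, half-way up (8 mm below the bar's top): push here, square to the bar, towards the plate
- flux_jar: loose jar of flux, 50 mm across, 57 mm high; leave it (origin at the centre of its underside)
- glass_dish: loose shallow glass dish, 72 mm across, 14 mm high; leave it (origin at the centre of its underside)
- copper_tongs: loose copper tongs, 219 mm long, 13 mm high; leave them (origin at the centre of its underside)
- bench_block: loose steel block, 68 x 68 x 19 mm; leave it (origin at the centre of its underside)
- sanding_stick: loose emery stick, 221 x 35 x 6 mm; leave it (origin at the centre of its underside)
- tweezers_bent: loose tweezers, 129 mm long, 10 mm high; leave them (origin at the centre of its underside)

How it is judged (in metres and radians):
On the way:
1. the plate is pressed home over the keys, with the work rest still outside (value of joint plate_drop above 0.0085 m and horizontal distance between any of notch_a, notch_b and key_front below 0.004 m and value of joint work_rest below 0.3 rad), for 0.2 s.
At the end, for the whole second after the job is handed in: The plate is at most 1.5 mm short of fully home with a notch over the front key (centres within 4 mm), the work rest is within 0.08 rad of its inner stop, and both are still (value of joint plate_drop above 0.0085 m and horizontal distance between any of notch_a, notch_b and key_front below 0.004 m and value of joint work_rest above 0.72 rad and velocity of joint each of plate_turn, work_rest below 0.05 rad/s); the robot touches nothing.
It fails at once if the plate is raised on its spindle by more than 4 mm (value of joint plate_drop below -0.004 m).
It fails at once if a loose thing on the bench is moved by more than 20 mm (distance of any of flux_jar, glass_dish, copper_tongs, bench_block, sanding_stick, tweezers_bent from where it was at the start of the episode above 0.02 m).
It also fails if it takes over 54 s, if anything falls off the work surface, if the arm or the gripper's body presses on something with over 40 N, if the wrist force passes 120 N, or if a joint passes its speed limit or range.

## Working session

There is one attempt and no reset: what is moved stays moved. The work goes in short steps, Python scripts to look and compute and a tool call to move; the robot and the scene stay as the last step left them, time stands still between calls to the robot, and variables do not carry over. Pictures are saved under pics/ and viewed, at most 10 in all, crops included, and the job is handed in when it is done.

Besides the shell and the picture viewer there is one more tool, called after "Request:" in YAML: its name, and indented under it one key for each argument. send_rows: Moves the arm, as the interface text tells. Its arguments: {"type":"object","properties":{"rows":{"type":"array"},"force":{"type":"number"}},"required":["rows"]}

```bash
mkdir -p pics; cat > h.py <<'E'
import numpy as np, cv2
from workcell import sensors, snapshot, camera_model, bot, recognise, tip_of
def ray(cam,uv):
    m=camera_model(cam);K=np.array(m["intrinsics"],float);k=m["k1"]
    u=cv2.undistortPoints(np.array([[uv]],float),K,np.array([k,0,0,0,0],float))[0,0]
    R=cv2.Rodrigues(np.array(m["rvec"],float))[0];t=np.array(m["tvec"],float).ravel()
    return -R.T@t, R.T@np.array([u[0],u[1],1.0])
def atz(cam,uv,z):
    o,d=ray(cam,uv);return o+d*(z-o[2])/d[2]
def atdepth(cam,uv,D):
    o,d=ray(cam,uv);u,v=int(round(uv[0])),int(round(uv[1]))
    w=D[v-1:v+2,u-1:u+2];w=w[w>0]
    return o+d*np.median(w) if w.size else None
def proj(cam,p):
    m=camera_model(cam)
    return cv2.projectPoints(np.array(p,float).reshape(-1,1,3),np.array(m["rvec"],float),np.array(m["tvec"],float),np.array(m["intrinsics"],float),np.array([m["k1"],0,0,0,0],float))[0].reshape(-1,2)
E
python3 - <<'E'
from h import *
np.set_printoptions(precision=1,suppress=True)
for c in("top","side"):
    P,D=snapshot(c);cv2.imwrite(f"pics/{c}0.png",P[:,:,::-1]);np.save(f"{c}D.npy",D)
    print(c,ray(c,(320,240))[0])
    for q in["plate_hub","plate_face","notch_a","key_front","rest_post","rest_mid","flux_jar","glass_dish","copper_tongs","bench_block","sanding_stick","tweezers_bent"]:
        for r in tip_of(c,q)[:2]:
            p=atdepth(c,r["uv"],D);print(q,round(r["score"],2),np.array(r["uv"]),p)
print(sensors.sense())
E
```

```text
top [ 484.3  159.4 1492.6]
plate_hub 0.62 [253.4 267.5] [565.9 275.8  87.9]
plate_hub 0.22 [284.3 286.5] [524.3 205.   64.1]
plate_face 0.61 [255.4 265.4] [570.8 271.2  88.6]
notch_a 0.84 [285.8 288.7] [519.3 201.6  61. ]
notch_a 0.71 [232.6 243.7] [620.9 326.2  77.4]
key_front 0.43 [269.5 300.4] [491.5 238.1  77.1]
rest_post 0.75 [207.5 214.4] [599.7 288.  692.9]
rest_mid 0.58 [195.9 247. ] [618.3 424.4   6. ]
flux_jar 0.87 [353.3 328.6] [428.5  43.1  56.8]
glass_dish 0.66 [212.6 328.1] [422.3 379.3   0.3]
copper_tongs 0.47 [453.9 333.4] [ 415.6 -209.5    0.4]
bench_block 0.67 [351.1 178.8] [646.6 100.6 711.4]
sanding_stick 0.76 [287.6 180.7] [785.5 203.7   5.9]
tweezers_bent 0.67 [180.9 243.1] [627.1 461.4   7.9]
tweezers_bent 0.61 [259.9 263.5] [575.4 261.1  87. ]
side [ 783.6 -569.4  950.6]
plate_hub 0.84 [308.1 187.3] [571.5 262.7  87. ]
plate_face 0.63 [311.3 187.3] [579.  265.4  86.1]
plate_face 0.44 [279.5 196.5] [507.9 223.6  78.7]
notch_a 0.8 [334.2 174. ] [623.  336.6  75.2]
notch_a 0.76 [283.1 202.9] [518.5 216.5  65.4]
key_front 0.42 [277.4 193.2] [499.2 234.7  77.2]
key_front 0.17 [348.1 162.2] [650.7 383.2  80.8]
rest_post 0.83 [363.1 166.7] [692.9 367.6  87.8]
rest_mid 0.58 [337.2 158. ] [619.4 392.9  80.8]
flux_jar 0.93 [229.3 273.6] [441.1  14.   16.4]
glass_dish 0.74 [265.  170.8] [415.4 382.7   0.5]
sanding_stick 0.95 [384.  242.4] [780.2 199.    3.7]
sanding_stick 0.41 [229.9 271.3] [443.6  14.8  25.4]
tweezers_bent 0.67 [346.9 162.4] [647.7 382.1  80.5]
{'t': 1.3, 'qpos': array([ 1. ,  0.2,  1.5, -0. ,  1.4, -0.1]), 'joint_vel': array([-0., -0., -0.,  0., -0.,  0.]), 'joint_torque': array([ -0. , -49.7, -39. ,  -0. ,   0. ,  -0. ]), 'eef_pos': array([262.2, 567.4, 231.3]), 'tool_rot': array([3.1, 0. , 2.7]), 'ft_force': array([ 0. , -0.3,  0. ]), 'ft_torque': array([-0.1,  0. ,  0. ]), 'gripper_force': 0.0, 'width': 85.32014914702124}
```

```bash
python3 - <<'E'
import cv2
a=cv2.imread("pics/top0.png")[170:350,150:390];cv2.imwrite("pics/t1.png",cv2.resize(a,None,fx=3.3,fy=3.3,interpolation=cv2.INTER_CUBIC))
a=cv2.imread("pics/side0.png")[120:300,200:440];cv2.imwrite("pics/s1.png",cv2.resize(a,None,fx=3.3,fy=3.3,interpolation=cv2.INTER_CUBIC))
E
```

```text
(no output)
```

View pics/t1.png

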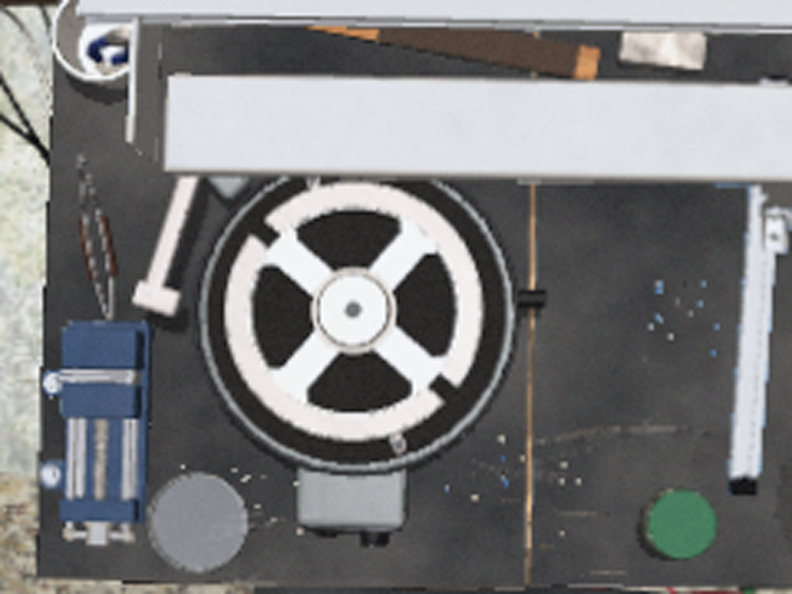

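View pics/s1.png

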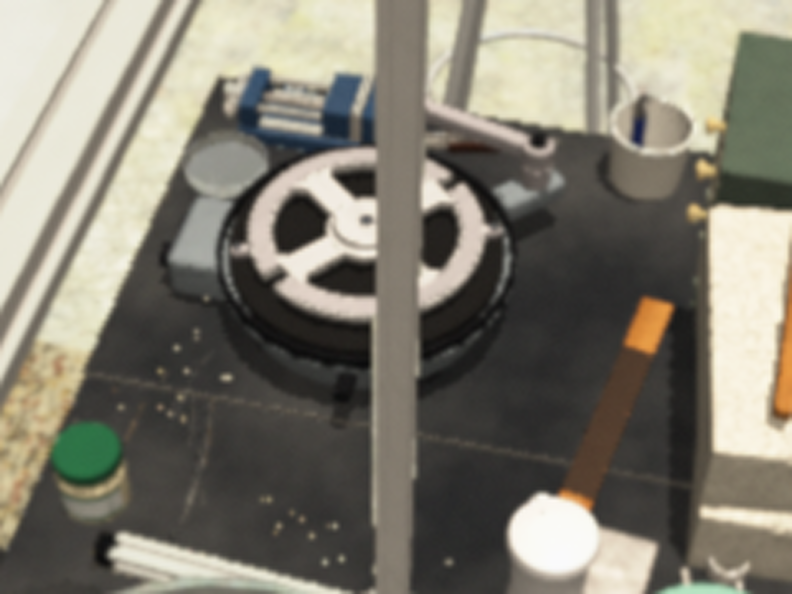

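The top crop shows the hub at about (354,310), notches at (440,385) and (265,235), the front key at (398,443), and the rest bar outside at left running from (190,180) to its foot at (155,298). The plate needs roughly -30° (clockwise). I'll refine this with a rectified view.

```bash
cat >> h.py <<'E'
def warp(cam,P,cx,cy,z,half=130,s=2.2):
    # rectified: up=+x, left=+y ; pixel = (half+(cy-y))*s, (half+(cx-x))*s
    n=int(2*half*s);g=np.mgrid[0:n,0:n].astype(float);x=cx+half-g[0]/s;y=cy+half-g[1]/s
    uv=proj(cam,np.stack([x,y,np.full_like(x,z)],-1)).reshape(n,n,2).astype(np.float32)
    return cv2.remap(P,uv[...,0],uv[...,1],cv2.INTER_CUBIC)
def polar(cam,P,cx,cy,z,r,n=720):
    a=np.linspace(0,2*np.pi,n,endpoint=False)
    uv=proj(cam,np.stack([cx+r*np.cos(a),cy+r*np.sin(a),np.full_like(a,z)],-1)).astype(np.float32)
    return cv2.remap(cv2.cvtColor(P,cv2.COLOR_BGR2GRAY),uv[:,None,0],uv[:,None,1],cv2.INTER_LINEAR)[:,0].astype(float)
E
python3 - <<'E'
from h import *
np.set_printoptions(precision=1,suppress=True)
from scipy.optimize import minimize
for c in("top","side"):
    P=cv2.imread(f"pics/{c}0.png");D=np.load(c+"D.npy")
    # plate centre: maximise edge contrast at r=90 (bright inside, dark outside)
    best=[]
    for z in ([78] if c=="top" else [75,78,81]):
      f=lambda p:-np.mean(np.clip(polar(c,P,p[0],p[1],z,87,180)-polar(c,P,p[0],p[1],z,94,180),-50,120))
      r=min((minimize(f,[x,y],method="Nelder-Mead") for x in(565,575) for y in(262,272)),key=lambda r:r.fun);print(c,z,r.x,r.fun)
      if z==78:C=r.x
    # hub
    z=86;f=lambda p:-np.mean(polar(c,P,p[0],p[1],z,22,90)-polar(c,P,p[0],p[1],z,26,90)); 
    # depth stats
    for r0,r1,n in((0,20,"hub"),(76,86,"rim")):
        pts=np.array([[C[0]+r*np.cos(a),C[1]+r*np.sin(a),78] for r in np.linspace(r0,r1,6) for a in np.linspace(0,6.28,60)])
        q=[atdepth(c,u,D) for u in proj(c,pts)];q=np.array([x for x in q if x is not None]);print(n,"z pct",np.percentile(q[:,2],[10,25,50,75,90]))
    W=warp(c,P,C[0],C[1],78)
    cv2.imwrite(f"pics/w_{c}.png",W)
    if c=="top":
        g=polar(c,P,*C,78,81,720);d=np.where(g<130)[0]/2;print("dark r81 deg",d)
        g=polar(c,P,*C,78,52,720);d=np.where(g>140)[0]/2;print("bright r52 edges",d[np.r_[True,np.diff(d)>.6]],d[np.r_[np.diff(d)>.6,True]])
    for z,r in((70,94),(70,96)):
        g=polar(c,P,*C,z,r,720);d=np.where(g>np.median(g)+50)[0]/2;print("key?",r,d)
E
```

```text
top 78 [575.2 271.3] -113.72777777777777
hub z pct [86.9 87.6 88.1 89.2 90.5]
rim z pct [79.2 80.1 80.9 82.  82.6]
dark r81 deg [ 44.5  45.   45.5  46.   46.5  47.   47.5  48.   48.5  49.   49.5  50.
  50.5  51.   51.5  52.   52.5  53.  227.  227.5 228.  228.5 229.  229.5
 230.  230.5 231.  231.5 232.  232.5 233.  233.5 234.  234.5 235.  235.5]
bright r52 edges [ 36.  129.  219.5 305.5] [ 61.  154.  245.  331.5]
key? 94 [  0.    0.5   1.    1.5   2.    2.5   3.    3.5   4.    4.5  15.   15.5
  16.   16.5  17.   17.5  18.   18.5  19.   19.5  20.   20.5 197.5 198.
 198.5 199.  199.5 200.  200.5 201.  201.5 202.  202.5 203.  203.5 349.5
 350.  350.5 351.  351.5 352.  352.5 353.  353.5 354.  354.5 355.  355.5
 356.  356.5 358.5 359.  359.5]
key? 96 [  0.    0.5   1.    1.5   2.    2.5   3.    3.5   4.    4.5   5.    5.5
   6.   15.   15.5  16.   16.5  17.   17.5  18.   18.5  19.   19.5  20.
  20.5 197.5 198.  198.5 199.  199.5 200.  200.5 201.  201.5 202.  202.5
 203.  203.5 347.  347.5 348.  348.5 349.  349.5 350.  350.5 351.  351.5
 352.  352.5 353.  353.5 354.  354.5 355.  355.5 356.  356.5 357.  357.5
 358.  358.5 359.  359.5]
side 75 [576.3 269.7] -94.21666666666667
side 78 [576.8 266.6] -95.14444444444445Traceback (most recent call last):
  File "<stdin>", line 10, in <module>
  File "<stdin>", line 10, in <genexpr>
    res = _minimize_neldermead(fun, x0, args, callback, bounds=bounds,
                               **options)
    fxcc = func(xcc)
    fx = function(np.copy(x), *(wrapper_args + args))
  File "<stdin>", line 9, in <lambda>
  File "h.py", line 24, in polar
    uv=proj(cam,np.stack([cx+r*np.cos(a),cy+r*np.sin(a),np.full_like(a,z)],-1)).astype(np.float32)
       ~~~~^^^^^^^^^^^^^^^^^^^^^^^^^^^^^^^^^^^^^^^^^^^^^^^^^^^^^^^^^^^^^^^^^^^^
  File "h.py", line 15, in proj
    m=camera_model(cam)
ValueError: time passes only in moves, steps and waits
```

View pics/w_top.png

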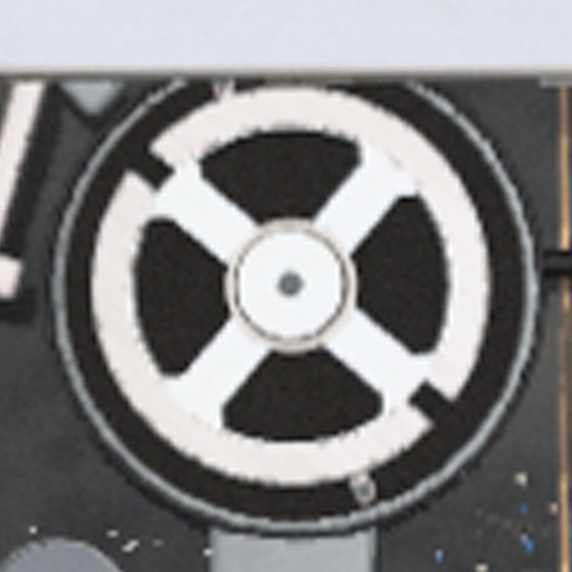

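The rectified view confirms it: centre about (576,268.5), notches at 50°/230°, keys at 19°/199°. So the plate must turn by -30.9°. I'll shut the gripper and approach the near window, between the spokes at 140° and 230°.

Request:
send_rows:
  rows: [-1, 1, -1, -0.4, 0.418, -1, 1, -1, -0.4, 0.418, -1, 1, -1, -0.4, 0.418, -1, 1, -1, -0.4, 0.418, -1, 1, -1, -0.4, 0.418, -1, 1, -1, -0.4, 0.418, -1, 1, -1, -0.4, 0.418, -1, 1, -1, -0.4, 0.418, -1, 1, -1, -0.4, 0.418, -1, 1, -1, -0.4, 0.418]
  force: 40

```text
t: 2.13
eef_pos: [463.0, 365.8, 150.7]
tool_rot: [3.141, -0.001, -2.362]
ft_force: [-0.9, -0.1, 0.3]
width: 0.3
gripper_force: 0.0
```

```bash
python3 - <<'E'
s=open("h.py").read()
s=s.replace("def ray(","_M={}\ndef cm(c):\n    if c not in _M:_M[c]=camera_model(c)\n    return _M[c]\ndef ray(",1).replace("m=camera_model(cam)","m=cm(cam)")
open("h.py","w").write(s)
E
python3 - <<'E'
from h import *
np.set_printoptions(precision=3,suppress=True)
s=sensors.sense();print(s["t"],s["eef_pos"],s["tool_rot"],s["qpos"],s["ft_force"],s["width"])
# rest bar: rectified around post at top height z=91 from old picture
P=cv2.imread("pics/top0.png")
W=warp("top",P,630,400,91,90,3.2);cv2.imwrite("pics/rest.png",W)
D=np.load("topD.npy")
for uv in((203,241),(197,260),(205,230),(170,290),(180,310),(243,320)):print(uv,atdepth("top",uv,D))
E
```

```text
2.1333 [463.047 365.793 150.659] [ 3.141 -0.001 -2.362] [ 0.535  0.208  1.697 -0.     1.237 -1.816] [-0.88  -0.057  0.348] 0.2673726447679465
(203, 241) [624.63  392.983  92.184]
(197, 260) [580.711 405.607  91.761]
(205, 230) [650.14  389.185  92.063]
(170, 290) [511.583 475.688  48.992]
(180, 310) [464.836 453.519  33.78 ]
(243, 320) [444.726 300.947  48.791]
```

View pics/rest.png

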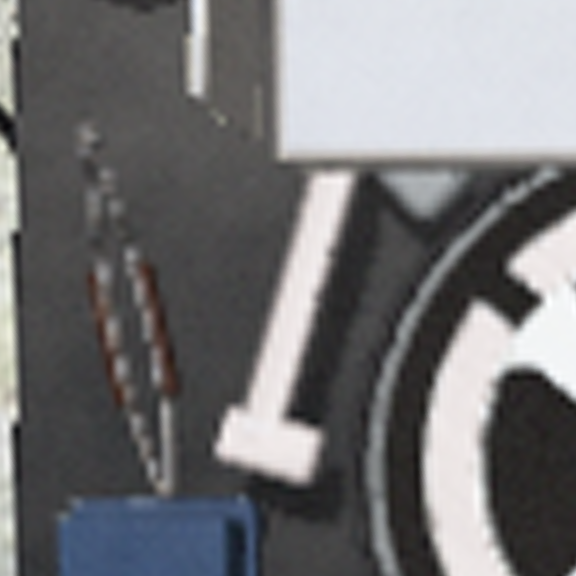

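Request:
send_rows:
  rows: [-1, 0.315, -0.467, -0.1, 0.02, -1, 0.315, -0.467, -0.1, 0.02, -1, 0.315, -0.467, -0.1, 0.02, -1, 0.315, -0.467, -0.1, 0.02, -1, 0.315, -0.467, -0.1, 0.02]

```text
t: 2.55
eef_pos: [525.7, 272.5, 130.9]
tool_rot: [3.141, -0.001, -2.305]
ft_force: [0.1, -0.1, 0.4]
width: -0.1
gripper_force: 0.0
```

Request:
send_rows:
  rows: [-1, 0, 0.008, -0.1, 0.01, -1, 0, 0.008, -0.2, 0.01, -1, 0, 0.008, -0.25, 0.01, -1, 0, 0.008, -0.29, 0.01, -1, 0, 0.008, -0.29, 0.01]

```text
t: 2.97
eef_pos: [523.5, 275.9, 71.6]
tool_rot: [3.14, -0.003, -2.27]
ft_force: [-0.9, -0.5, 0.7]
width: -0.1
gripper_force: 0.0
```

```bash
python3 - <<'E'
from h import *
np.set_printoptions(precision=2,suppress=True)
s=sensors.sense();print(s["t"],s["eef_pos"],s["tool_rot"],s["ft_force"])
c=np.array([576,268.5]);d=np.pi/180
e=s["eef_pos"];r0=None
for th in(140,135,130,125,120,115,109.1,107,106):
    p=c+45*np.array([np.cos(th*d),np.sin(th*d)])+22*np.array([np.cos((th+90)*d),np.sin((th+90)*d)])
    print(th,p,(p-e[:2])/200,(th-140)/180)
E
```

```text
2.9667 [523.46 275.95  71.55] [ 3.14 -0.   -2.27] [-0.94 -0.49  0.7 ]
140 [527.39 280.57] [0.02 0.02] 0.0
135 [528.62 284.76] [0.03 0.04] -0.027777777777777776
130 [530.22 288.83] [0.03 0.06] -0.05555555555555555
125 [532.17 292.74] [0.04 0.08] -0.08333333333333333
120 [534.45 296.47] [0.05 0.1 ] -0.1111111111111111
115 [537.04 299.99] [0.07 0.12] -0.1388888888888889
109.1 [540.49 303.82] [0.09 0.14] -0.1716666666666667
107 [541.8 305.1] [0.09 0.15] -0.18333333333333332
106 [542.45 305.69] [0.09 0.15] -0.18888888888888888
```

Request:
send_rows:
  rows: [-1, 0.02, 0.023, 0, 0, -1, 0.026, 0.044, 0, -0.028, -1, 0.034, 0.064, 0, -0.056, -1, 0.0435, 0.084, 0, -0.083, -1, 0.055, 0.1026, 0, -0.111, -1, 0.068, 0.12, 0, -0.139, -1, 0.085, 0.139, 0, -0.172, -1, 0.085, 0.139, 0, -0.172, -1, 0.085, 0.139, 0, -0.172]

```text
t: 3.72
eef_pos: [543.0, 304.2, 74.5]
tool_rot: [3.141, 0.002, -2.808]
ft_force: [0.6, 0.3, -0.1]
width: -0.1
gripper_force: 0.0
```

```bash
python3 - <<'E'
from h import *
np.set_printoptions(precision=3,suppress=True)
s=sensors.sense();print(s["t"],s["eef_pos"],s["tool_rot"],s["ft_force"])
P,D=snapshot("side");P=P[:,:,::-1].copy();cv2.imwrite("pics/side1.png",P)
W=warp("side",P,576,268.5,79,110,2.6);cv2.imwrite("pics/ws1.png",W)
E
```

```text
3.7167 [543.006 304.151  74.452] [ 3.141  0.002 -2.808] [ 0.562  0.277 -0.063]
```

View pics/ws1.png

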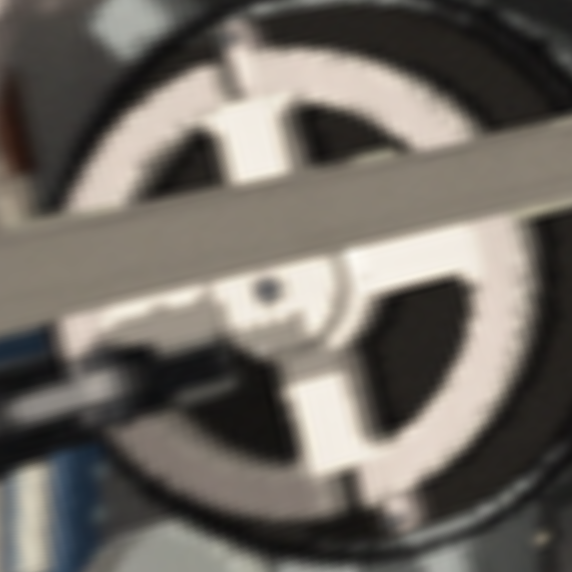

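The plate has turned; the front notch at (345,488) looks slightly short of the key at (403,512), but parallax makes that uncertain. I'll back off and check from the top.

Request:
send_rows:
  rows: [-1, -0.02, -0.007, 0, 0, -1, -0.02, -0.007, 0.1, 0, -1, -0.02, -0.007, 0.28, 0, -1, -0.15, 0.2, 0.3, 0, -1, -0.4, 0.4, 0.3, 0, -1, -0.55, 0.6, 0.3, 0, -1, -0.55, 0.6, 0.3, 0, -1, -0.55, 0.6, 0.3, 0]

```text
t: 4.43
eef_pos: [427.3, 427.7, 133.9]
tool_rot: [3.139, -0.0, -2.804]
ft_force: [0.6, -1.2, -0.9]
width: 0.2
gripper_force: 0.0
```

```bash
cat > look.py <<'E'
from h import *
import sys
np.set_printoptions(precision=3,suppress=True)
s=sensors.sense();print(s["t"],s["eef_pos"],s["tool_rot"],s["ft_force"])
n=sys.argv[1];zf=float(sys.argv[2])
P,D=snapshot("top");P=P[:,:,::-1].copy();cv2.imwrite(f"pics/top{n}.png",P)
W=warp("top",P,576,268.5,zf,110,2.6);cv2.imwrite(f"pics/wt{n}.png",W)
C=(576,268.5)
def seg(g,cond):
    d=np.where(cond)[0]/2;k=np.where(np.diff(d)>1)[0];st=np.r_[d[:1],d[k+1]];en=np.r_[d[k],d[-1:]]
    return [(a,b) for a,b in zip(st,en) if b-a>2]
g=polar("top",P,*C,zf,81,720);print("notch r81",seg(g,g<130))
g=polar("top",P,*C,zf,52,720);print("spokes r52",seg(g,g>140))
for r in(94,96):
    g=polar("top",P,*C,70,r,720);print("key",r,seg(g,g>np.median(g)+50))
for q in("notch_a","key_front"):
    for r in tip_of("top",q)[:2]:print(q,r["score"],np.array(r["uv"]),atz("top",r["uv"],zf if q!="key_front" else 71))
E
python3 look.py 2 79
```

```text
4.4333 [427.293 427.725 133.9  ] [ 3.139 -0.    -2.804] [ 0.576 -1.15  -0.932]
notch r81 [(np.float64(11.0), np.float64(16.0)), (np.float64(190.0), np.float64(196.0))]
spokes r52 [(np.float64(3.0), np.float64(28.0)), (np.float64(92.5), np.float64(118.0)), (np.float64(182.0), np.float64(206.5)), (np.float64(271.5), np.float64(297.5))]
key 94 [(np.float64(0.0), np.float64(6.5)), (np.float64(17.0), np.float64(22.5)), (np.float64(196.0), np.float64(201.5)), (np.float64(350.0), np.float64(359.5))]
key 96 [(np.float64(0.0), np.float64(8.0)), (np.float64(16.5), np.float64(22.0)), (np.float64(196.0), np.float64(201.5)), (np.float64(345.0), np.float64(359.5))]
notch_a 0.91 [252.7 229.3] [654.952 280.181  79.   ]
notch_a 0.87 [267.8 298.6] [495.524 241.956  79.   ]
key_front 0.47 [267.9 301.2] [489.602 242.084  71.   ]
```

View pics/wt2.png

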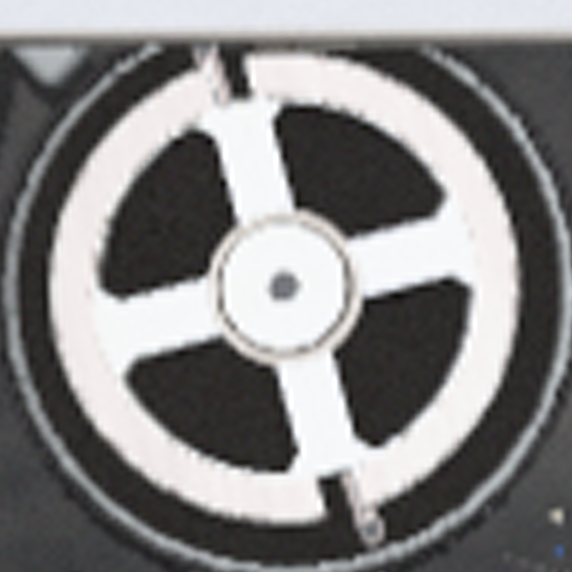

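Overshot by about 4.2°: spokes are at 14.9° against the keys at 19.1°, and the key shows in the right part of the front notch. I'll nudge it back anticlockwise from the window between the 15° and 105° spokes.

Request:
send_rows:
  rows: [-1, 0.805, -0.535, 0, 0, -1, 0.805, -0.535, 0, 0, -1, 0.805, -0.535, 0, 0, -1, 0.805, -0.535, 0, 0, -1, 0.805, -0.535, 0, 0, -1, 0.805, -0.535, 0, 0, -1, 0.805, -0.535, 0, 0, -1, 0.805, -0.535, 0, 0]

```text
t: 5.25
eef_pos: [593.2, 315.1, 132.9]
tool_rot: [3.141, -0.001, -2.813]
ft_force: [-0.3, -0.1, -0.5]
width: -0.1
gripper_force: 0.0
```

Request:
send_rows:
  rows: [-1, 0, 0, -0.1, 0, -1, 0, 0, -0.2, 0, -1, 0, 0, -0.26, 0, -1, 0, 0, -0.3, 0, -1, 0, 0, -0.3, 0, -1, -0.012, 0, -0.3, 0, -1, -0.024, -0.001, -0.3, 0, -1, -0.034, -0.002, -0.3, 0, -1, -0.044, -0.003, -0.3, 0, -1, -0.044, -0.003, -0.3, 0]

```text
t: 6.08
eef_pos: [584.8, 316.2, 74.5]
tool_rot: [3.141, 0.002, -2.811]
ft_force: [0.7, 1.0, 0.6]
width: 0.1
gripper_force: 0.4
```

Request:
send_rows:
  rows: [-1, 0, 0, 0, 0, -1, 0.03, 0, 0, 0, -1, 0.03, 0, 0.1, 0, -1, 0.03, 0, 0.3, 0, -1, -0.3, 0.2, 0.3, 0, -1, -0.5, 0.5, 0.3, 0, -1, -0.75, 0.5, 0.3, 0, -1, -0.75, 0.5, 0.3, 0, -1, -0.75, 0.5, 0.3, 0]

```text
t: 6.83
eef_pos: [430.6, 417.4, 133.0]
tool_rot: [3.141, -0.002, -2.809]
ft_force: [0.4, -0.3, 0.3]
width: 0.1
gripper_force: 0.0
```

```bash
python3 look.py 3 79
```

```text
6.8333 [430.573 417.405 133.017] [ 3.141 -0.002 -2.809] [ 0.444 -0.262  0.293]
notch r81 [(np.float64(12.0), np.float64(16.0)), (np.float64(191.5), np.float64(196.0))]
spokes r52 [(np.float64(5.0), np.float64(29.5)), (np.float64(94.0), np.float64(119.5)), (np.float64(183.0), np.float64(208.0)), (np.float64(273.5), np.float64(299.0))]
key 94 [(np.float64(0.0), np.float64(7.0)), (np.float64(17.0), np.float64(22.5)), (np.float64(196.0), np.float64(201.5)), (np.float64(350.5), np.float64(359.5))]
key 96 [(np.float64(0.0), np.float64(8.0)), (np.float64(16.5), np.float64(22.0)), (np.float64(196.0), np.float64(201.5)), (np.float64(345.5), np.float64(359.5))]
notch_a 0.62 [250.  230.4] [652.293 286.384  79.   ]
notch_a 0.61 [266.5 298.6] [495.476 244.94   79.   ]
key_front 0.41 [267.8 296.7] [499.966 242.502  71.   ]
```

View pics/wt3.png

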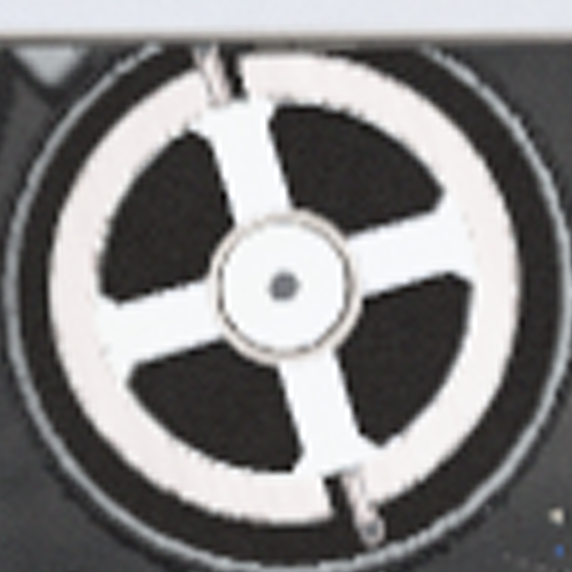

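Now 16.4° against 19.1°: the key still sits at the right side of the front notch near (360,495). It needs another 2.7°, so I'll repeat and push about 2.3 mm further.

Request:
send_rows:
  rows: [-1, 0.793, -0.497, 0, 0, -1, 0.793, -0.497, 0, 0, -1, 0.793, -0.497, 0, 0, -1, 0.793, -0.497, 0, 0, -1, 0.793, -0.497, 0, 0, -1, 0.793, -0.497, 0, 0, -1, 0.793, -0.497, 0, 0, -1, 0.793, -0.497, 0, 0]

```text
t: 7.65
eef_pos: [593.1, 315.7, 132.8]
tool_rot: [3.141, -0.001, -2.813]
ft_force: [0.4, 0.7, -0.3]
width: 0.2
gripper_force: 0.0
```

Request:
send_rows:
  rows: [-1, 0, 0, -0.1, 0, -1, 0, 0, -0.2, 0, -1, 0, 0, -0.26, 0, -1, 0, 0, -0.3, 0, -1, -0.015, 0, -0.3, 0, -1, -0.03, 0, -0.3, 0, -1, -0.04, 0, -0.3, 0, -1, -0.049, 0, -0.3, 0, -1, -0.055, -0.001, -0.3, 0, -1, -0.055, -0.001, -0.3, 0]

```text
t: 8.48
eef_pos: [582.5, 316.7, 74.6]
tool_rot: [3.141, 0.002, -2.811]
ft_force: [0.9, 1.2, -0.2]
width: -0.1
gripper_force: 0.6
```

Request:
send_rows:
  rows: [-1, 0, 0, 0, 0, -1, 0.04, 0, 0, 0, -1, 0.04, 0, 0.1, 0, -1, 0.04, 0, 0.3, 0, -1, -0.3, 0.2, 0.3, 0, -1, -0.5, 0.5, 0.3, 0, -1, -0.75, 0.5, 0.3, 0, -1, -0.75, 0.5, 0.3, 0, -1, -0.75, 0.5, 0.3, 0]

```text
t: 9.23
eef_pos: [428.4, 417.6, 133.0]
tool_rot: [3.141, -0.002, -2.809]
ft_force: [0.6, 0.5, -0.4]
width: 0.1
gripper_force: 0.0
```

```bash
python3 look.py 4 79
```

```text
9.2333 [428.433 417.608 133.007] [ 3.141 -0.002 -2.809] [ 0.558  0.487 -0.426]
notch r81 []
spokes r52 [(np.float64(7.5), np.float64(32.0)), (np.float64(96.5), np.float64(122.0)), (np.float64(185.5), np.float64(210.5)), (np.float64(276.0), np.float64(301.5))]
key 94 [(np.float64(0.0), np.float64(6.5)), (np.float64(17.0), np.float64(22.5)), (np.float64(196.0), np.float64(201.5)), (np.float64(349.5), np.float64(359.5))]
key 96 [(np.float64(0.0), np.float64(8.0)), (np.float64(16.5), np.float64(22.0)), (np.float64(196.0), np.float64(201.5)), (np.float64(345.0), np.float64(359.5))]
notch_a 0.9 [267.8 295.6] [502.399 242.081  79.   ]
notch_a 0.65 [247.  232.4] [647.527 293.231  79.   ]
key_front 0.41 [267. 295.] [503.854 244.421  71.   ]
key_front 0.26 [257.  260.3] [583.743 269.18   71.   ]
```

View pics/wt4.png

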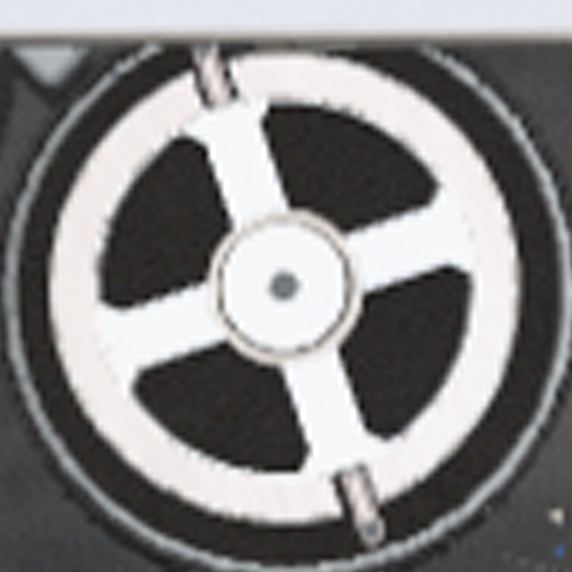

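Aligned: spokes at 18.95° against keys at 19.1°, with both keys centred in their notches at (360,495) and (213,80). Now I'll go over the hub and press.

Request:
send_rows:
  rows: [-1, 0.72, -0.739, 0, 0, -1, 0.72, -0.739, 0, 0, -1, 0.72, -0.739, 0, 0, -1, 0.72, -0.739, 0, 0, -1, 0.72, -0.739, 0, 0, -1, 0.72, -0.739, 0, 0, -1, 0.72, -0.739, 0, 0, -1, 0.72, -0.739, -0.1, 0, -1, 0.72, -0.739, -0.19, 0, -1, 0.72, -0.739, -0.19, 0]

```text
t: 10.22
eef_pos: [573.2, 267.5, 91.0]
tool_rot: [3.141, -0.007, -2.811]
ft_force: [-0.7, -0.6, -1.7]
width: 0.1
gripper_force: 0.0
```

Request:
send_rows:
  rows: [-1, 0, 0, -0.015, 0, -1, 0, 0, -0.025, 0, -1, 0, 0, -0.035, 0, -1, 0, 0, -0.045, 0, -1, 0, 0, -0.055, 0, -1, 0, 0, -0.065, 0, -1, 0, 0, -0.07, 0, -1, 0, 0, -0.075, 0, -1, 0, 0, -0.08, 0, -1, 0, 0, -0.08, 0]

```text
t: 11.05
eef_pos: [576.7, 269.0, 80.9]
tool_rot: [3.141, 0.002, -2.811]
ft_force: [-0.3, -0.4, 4.6]
width: 0.1
gripper_force: 2.5
```

Request:
send_rows:
  rows: [-1, 0, 0, -0.005, 0, -1, 0, 0, -0.01, 0, -1, 0, 0, -0.015, 0, -1, 0, 0, -0.015, 0]

```text
t: 11.38
eef_pos: [576.7, 269.0, 78.5]
tool_rot: [3.141, 0.002, -2.811]
ft_force: [-3.7, -0.0, 9.0]
width: -0.3
gripper_force: 4.5
```

Request:
send_rows:
  rows: [-1, 0, 0, -0.005, 0, -1, 0, 0, -0.01, 0, -1, 0, 0, -0.01, 0, -1, 0, 0, -0.01, 0]

```text
t: 11.72
eef_pos: [576.9, 269.0, 78.4]
tool_rot: [3.142, 0.002, -2.811]
ft_force: [-7.5, -2.6, 19.2]
width: -0.0
gripper_force: 9.7
```

Force rises with no further motion at z 78.4, so the plate is home (10 mm below the original hub level). I'll lift, check, and go to the outer side of the rest.

Request:
send_rows:
  rows: [-1, 0, 0, 0.1, 0, -1, 0, 0, 0.3, 0, -1, -0.3, 0.4, 0.3, 0, -1, -0.6, 0.75, 0.3, 0, -1, -0.6, 0.75, 0.3, 0, -1, -0.6, 0.75, 0.3, 0, -1, -0.6, 0.75, 0.3, 0, -1, -0.6, 0.75, 0.3, 0, -1, -0.6, 0.75, 0.3, 0]

```text
t: 12.47
eef_pos: [454.9, 419.7, 134.6]
tool_rot: [-3.141, 0.001, -2.808]
ft_force: [-0.2, -0.2, 0.8]
width: -0.2
gripper_force: 0.0
```

```bash
python3 look.py 5 69; python3 - <<'E'
from h import *
P,D=snapshot("top")
for r,n in((12,"hub"),(81,"rim")):
    a=np.linspace(0,6.28,90);q=[atdepth("top",u,D) for u in proj("top",np.stack([576+r*np.cos(a),268.5+r*np.sin(a),70+0*a],-1))]
    print(n,np.percentile([x[2] for x in q if x is not None],[25,50,75]))
E
```

```text
12.4667 [454.914 419.664 134.586] [-3.141  0.001 -2.808] [-0.233 -0.163  0.767]
notch r81 []
spokes r52 [(np.float64(7.0), np.float64(32.5)), (np.float64(96.0), np.float64(122.0)), (np.float64(186.0), np.float64(211.0)), (np.float64(275.5), np.float64(301.5))]
key 94 [(np.float64(0.0), np.float64(7.0)), (np.float64(17.0), np.float64(22.5)), (np.float64(196.0), np.float64(201.5)), (np.float64(350.5), np.float64(359.5))]
key 96 [(np.float64(0.0), np.float64(8.0)), (np.float64(16.5), np.float64(22.0)), (np.float64(196.0), np.float64(201.5)), (np.float64(345.0), np.float64(359.5))]
notch_a 0.85 [268.5 299. ] [494.707 240.905  69.   ]
notch_a 0.85 [247.8 231.3] [651.291 292.373  69.   ]
key_front 0.44 [264.6 300. ] [492.241 249.75   71.   ]
hub [77.94000667 78.35364481 78.75044192]
rim [70.14001819 70.92125565 72.16003196]
```

The plate sank from hub 88.1 to 78.4 mm and rim 80.9 to 70.9 mm, so it is seated. Now the work rest.

Request:
send_rows:
  rows: [-1, 0.83, 0.1, 0, 0, -1, 0.83, 0.1, 0, 0, -1, 0.83, 0.1, 0, 0, -1, 0.83, 0.1, 0, 0, -1, 0.83, 0.1, 0, 0, -1, 0.83, 0.1, 0, 0, -1, 0.83, 0.1, -0.1, 0, -1, 0.83, 0.1, -0.2, 0, -1, 0.83, 0.1, -0.255, 0, -1, 0.83, 0.1, -0.255, 0]

```text
t: 13.5
eef_pos: [619.2, 436.6, 79.6]
tool_rot: [-3.14, -0.006, -2.811]
ft_force: [-0.1, 0.1, -0.3]
width: 0.2
gripper_force: 0.0
```

```bash
python3 - <<'E'
from h import *
np.set_printoptions(precision=3,suppress=True)
s=sensors.sense();print(s["t"],s["eef_pos"],s["ft_force"])
c=np.array([690,378]);d=np.pi/180;u=lambda a:np.array([np.cos(a*d),np.sin(a*d)])
e=np.array([621.9,438.5])
for th in range(165,235,6):
    p=c+80*u(th)+22*u(th-90);print(th,p,(p-e)/200)
E
```

```text
13.5 [619.153 436.649  79.563] [-0.053  0.086 -0.318]
165 [618.42  419.956] [-0.017 -0.093]
171 [614.426 412.244] [-0.037 -0.131]
177 [611.261 404.157] [-0.053 -0.172]
183 [608.958 395.783] [-0.065 -0.214]
189 [607.543 387.214] [-0.072 -0.256]
195 [607.032 378.545] [-0.074 -0.3  ]
201 [607.429 369.869] [-0.072 -0.343]
207 [608.732 361.283] [-0.066 -0.386]
213 [610.924 352.88 ] [-0.055 -0.428]
219 [613.983 344.752] [-0.04  -0.469]
225 [617.875 336.988] [-0.02  -0.508]
231 [622.557 329.673] [ 0.003 -0.544]
```

Request:
send_rows:
  rows: [-1, -0.017, -0.06, 0, 0, -1, -0.017, -0.093, 0, 0, -1, -0.037, -0.131, 0, 0, -1, -0.053, -0.172, 0, 0, -1, -0.065, -0.214, 0, 0, -1, -0.072, -0.256, 0, 0, -1, -0.074, -0.3, 0, 0, -1, -0.072, -0.343, 0, 0, -1, -0.066, -0.386, 0, 0, -1, -0.066, -0.386, 0, 0]

```text
t: 14.33
eef_pos: [610.3, 359.5, 84.9]
tool_rot: [-3.141, 0.002, -2.812]
ft_force: [0.4, -0.9, 5.5]
width: 0.0
gripper_force: 4.5
```

The 5.5 N upward force is unexpected; I'll check with a picture.

```bash
python3 - <<'E'
from h import *
np.set_printoptions(precision=1,suppress=True)
s=sensors.sense();print(s["t"],s["eef_pos"],s["ft_force"],s["ft_torque"],s["gripper_force"])
P,D=snapshot("side");P=P[:,:,::-1].copy()
cv2.imwrite("pics/s6.png",cv2.resize(P[110:260,250:450],None,fx=4,fy=4,interpolation=cv2.INTER_CUBIC))
E
```

```text
14.3333 [610.3 359.5  84.9] [ 0.4 -0.9  5.5] [-0.1 -0.1  0. ] 4.523865784431109
```

View pics/s6.png

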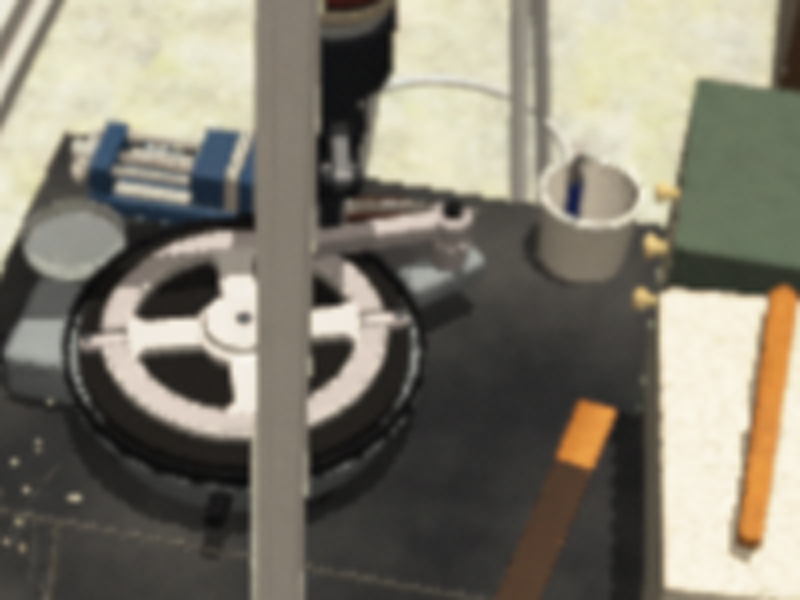

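The picture shows the bar swung in over the plate, from the post at (455,215) towards (310,240), with the finger behind it. Continuing gently, with the tip 1.5 mm higher.

Request:
send_rows:
  rows: [-1, 0, 0, 0.008, 0, -1, 0.006, -0.022, 0.008, 0, -1, 0.011, -0.042, 0.008, 0]

```text
t: 14.63
eef_pos: [611.2, 352.6, 85.0]
tool_rot: [3.141, 0.001, -2.811]
ft_force: [1.2, 2.3, 3.2]
width: 0.1
gripper_force: 2.2
```

Continue in small steps.

Request:
send_rows:
  rows: [-1, 0.008, -0.021, 0, 0, -1, 0.016, -0.041, 0, 0, -1, 0.016, -0.041, 0, 0]

```text
t: 14.88
eef_pos: [614.8, 343.6, 85.0]
tool_rot: [-3.141, 0.0, -2.812]
ft_force: [1.5, 0.1, 2.8]
width: -0.3
gripper_force: 2.0
```

Request:
send_rows:
  rows: [-1, 0.01, -0.02, 0, 0, -1, 0.02, -0.039, 0, 0, -1, 0.02, -0.039, 0, 0]

```text
t: 15.13
eef_pos: [618.6, 336.0, 84.9]
tool_rot: [-3.141, 0.0, -2.812]
ft_force: [2.4, 0.6, 2.2]
width: 0.0
gripper_force: 2.0
```

Request:
send_rows:
  rows: [-1, 0.012, -0.019, 0, 0, -1, 0.023, -0.036, 0, 0, -1, 0.023, -0.036, 0, 0]

```text
t: 15.38
eef_pos: [620.2, 333.5, 84.9]
tool_rot: [3.134, -0.002, -2.81]
ft_force: [-6.9, 14.5, 4.1]
width: -0.4
gripper_force: 9.6
```

```bash
python3 - <<'E'
from h import *
np.set_printoptions(precision=1,suppress=True)
s=sensors.sense();print(s["t"],s["eef_pos"],s["ft_force"],s["gripper_force"])
P,D=snapshot("side");P=P[:,:,::-1].copy()
cv2.imwrite("pics/s7.png",cv2.resize(P[110:260,250:450],None,fx=4,fy=4,interpolation=cv2.INTER_CUBIC))
E
```

```text
15.3833 [620.2 333.5  84.9] [-6.9 14.5  4.1] 9.590599383227527
```

View pics/s7.png

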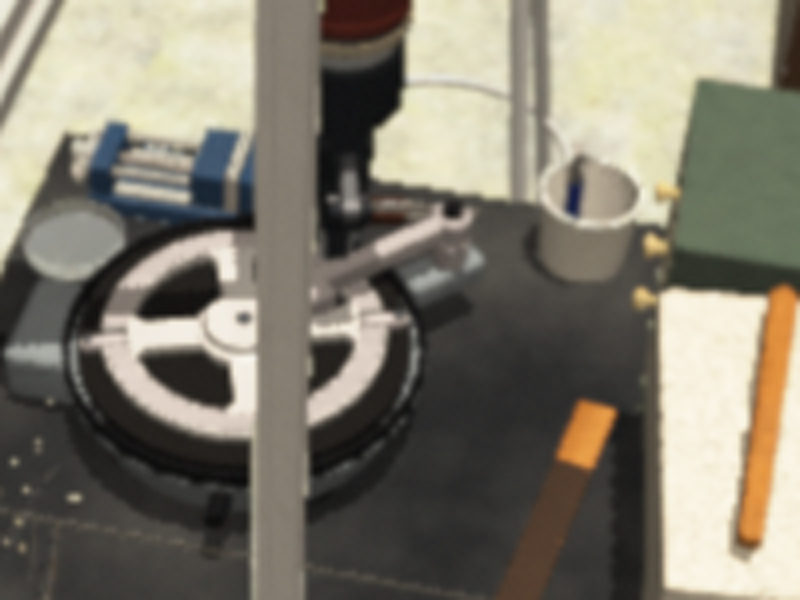

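The bar reached its stop: 16 N square to it with no further motion, swung about 60°. I'll back off, rise and clear off to the left.

Request:
send_rows:
  rows: [-1, -0.06, 0.06, 0, 0, -1, -0.12, 0.14, 0, 0, -1, -0.12, 0.14, 0.15, 0, -1, -0.12, 0.14, 0.25, 0, -1, -0.5, 0.4, 0.3, 0, -1, -0.8, 0.6, 0.3, 0, -1, -0.8, 0.6, 0.3, 0, -1, -0.8, 0.6, 0.3, 0, -1, -0.8, 0.6, 0.3, 0, -1, -0.8, 0.6, 0.3, 0]

```text
t: 16.27
eef_pos: [459.9, 450.1, 144.0]
tool_rot: [-3.14, -0.002, -2.807]
ft_force: [0.3, -0.0, -1.3]
width: -0.0
gripper_force: 0.0
```

```bash
python3 look.py 8 69; python3 - <<'E'
from h import *
P=cv2.imread("pics/top8.png")
a=warp("top",P,610,350,91,110,2.6);np.save("a.npy",a)
D=snapshot("top")[1]
# bar top pixels: heights 86..97 above the plate
m=cm("top")
pts=[]
for v in range(215,290):
    for u in range(190,300):
        p=atdepth("top",(u,v),D)
        if p is not None and 86<p[2]<97 and 520<p[0]<690 and 270<p[1]<430:pts.append(p[:2])
pts=np.array(pts);c=pts.mean(0);w=np.linalg.svd(pts-c)[2][0];print(len(pts),c,np.degrees(np.arctan2(w[1],w[0]))%180+180, pts.min(0),pts.max(0))
E
```

```text
16.2667 [459.875 450.084 143.974] [-3.14  -0.002 -2.807] [ 0.306 -0.049 -1.276]
notch r81 []
spokes r52 [(np.float64(7.0), np.float64(58.0)), (np.float64(96.0), np.float64(122.5)), (np.float64(186.0), np.float64(211.0)), (np.float64(275.5), np.float64(301.5))]
key 94 [(np.float64(0.0), np.float64(7.0)), (np.float64(17.0), np.float64(22.5)), (np.float64(40.5), np.float64(49.0)), (np.float64(196.0), np.float64(201.5)), (np.float64(350.0), np.float64(359.5))]
key 96 [(np.float64(0.0), np.float64(8.0)), (np.float64(16.5), np.float64(22.0)), (np.float64(40.5), np.float64(49.0)), (np.float64(196.0), np.float64(202.0)), (np.float64(345.0), np.float64(359.5))]
notch_a 0.88 [269.2 294.9] [504.195 239.458  69.   ]
notch_a 0.65 [248.4 230.2] [653.895 291.035  69.   ]
key_front 0.57 [267.9 300.6] [490.984 242.109  71.   ]
297 [629.50130721 321.48695232] 227.46979656250485 [596.3549919  284.56363842] [665.14063268 367.23865788]
```

The bar stands at about 227° against its stop, the plate is seated and aligned, and the arm is clear.

```bash
python3 -c "
from workcell import bot
print(bot.close_job())"
```

```text
the job is handed in; nothing more can be done
None
```

The plate is turned over its keys and pressed fully home, and the work rest is swung round to its stop. I handed the job in at about 16 s of the 54 s; the hand-in call did not report a verdict.

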